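# Refill the butter dispenser and serve two bowls

### The arm

A 6-joint arm with a two-finger parallel gripper is mounted at the origin on a cart in front of the work surface, level with it; the furniture and walls round the work are solid. World frame = base frame: x ahead of the robot, y to its left, z up, the work surface at z = 0. Lengths are in m, angles in rad, forces in N, time in s.
With the tool pointing down it reaches from about 0.35 to 0.775 m from the base axis. Payload 5.5 kg.
Tool frame: the origin (TCP) lies at the very end of the fingers, on their centre line; the grasp point (between the pads) lies 19 mm behind it (r.hold_point_z is the distance from the TCP to the grasp point, in m); z points along the fingers, y is the line along which they close (so a half turn about z gives the same grasp; the last joint's range is limited). The gripper opens to 85 mm and grips with 20 to 120 N. Pads are 22 mm wide; open, the fingers measure 114 mm over their backs; the gripper's body (76 mm by 85 mm) begins 54 mm behind the grasp point. The pads swing forward as they close: fully open they stand 13 mm farther back than shut.
Start: joints at [1.192, 0.313, 0.046, 1.304, 0, 1.431], TCP at [0.136, 0.559, 0.231] pointing down, gripper open.
Joint ranges: [-2.76, 2.76], [-0.86, 1.69], [-1.03, 1.26], [-2.2, 2.34], [-1.47, 1.5], [-3.14, 3.14]. Speed limits (rad/s): [2.57, 2.57, 3.14, 3.14, 3.14, 3.14].

### API

Orientations are given as a rotation vector (axis times angle).
In Python, from plant import r gives the robot as it stands. The module is installed in compiled form; this text tells all that it offers. Calls block until the motion is done:
- r.move_to(position, orientation): joint-space move of the TCP to a pose.
- r.servo_line(position, vel=0.15, orientation=None, contact_N=None): straight line of the TCP; orientation=None keeps the orientation; vel is the mean speed in m/s. With contact_N (N) it stops when the force on the tool has changed by that much, and returns True; else False.
- r.set_joints(angles): joint-space move.
- r.release() and r.close(f_grip=None): open the fingers fully, or close them until they stop; f_grip is the grip in N (None keeps the last).
- r.pause(seconds).
- r.inverse_kinematics(position, orientation): joint angles nearest the present ones, or None.
- r.get_state(): the state.
- r.get_image(name): name is "side" or "top"; returns a dict with "image" (400x640x3 uint8, red, green, blue), "intrinsics" (3x3 intrinsics, pixels), "world_from_camera" (4x4, takes a point from camera to world coordinates). Camera axes: x right, y down, z forward; pixel columns grow to the right and rows downward; lengths in m; the calibration is good to about 2 mm. A picture is of the moment at which its call begins. There is no depth.
A pose or a line that the arm cannot do raises r.Unreachable and nothing moves.
- r.hand_in(): hands the job in; it is judged then, once.
The state is a dict: "t": time; "q": joint angles; "joint_vel": joint speeds; "joint_efforts": joint torques, N m; "tcp_pos": TCP position; "tcp_rot": TCP orientation; "wrist_force": force on the tool from outside, world axes, zero at the start; "torque": the same for the moment, N m; "width": opening from 0.0 (shut) to 1.0 (fully open); "grasp_force": force on a finger pad.
Only numpy, scipy, OpenCV 4.12 (cv2) and the standard library are available. Lean on these libraries where they do the work, as an engineer would, in place of code of your own. Each camera call takes 0.05 s, during which the arm holds its last target. There are 200 camera calls.

### The job

Take the loose lid off the butter dispenser's column, tipping its tab side clearly up first so that it does not bind, and lay it aside. Load every wrapped butter portion lying on the worktop flat into the column, and put the lid back squarely on its rim. Then serve the two small black bowls one after the other: push the sprung push plate through its whole stroke, let it spring back, and put the portion that comes out into an empty bowl before you push for the next. At the end each bowl stands upright with one portion lying down inside it, all other portions are in the closed dispenser, and the soy bottle and the salt shaker are where they were.

Things in the scene. Friction and masses are not known exactly. Their poses are not given: they have to be found in the camera images.
- dispenser: butter dispenser fixed to the worktop, its turn varies. Origin under the middle of its column, at worktop height, z up. Base plate x -22 to 22, y -118 to 126 mm, 10 mm thick; its top is the column's floor and the outlet shelf. On the column's -y side a 20 mm high gate lets only the lowest portion out onto the flat shelf (no side walls); the sprung pusher is on the +y side.
- pusher (a joint): travel of the sprung pusher in m: 0 at rest, 0.076 fully pushed (firm stop), toward the dispenser's -y. The spring resists with 3.6 N at rest to 7.0 N at the stop and brings it back within about 1 s when let go. A whole stroke shoves the lowest portion out onto the shelf; once the pusher is back the stack drops down.
- push_face (a point): middle of the outer (+y) face of the pusher's upright black push plate, 50 mm above the worktop; it moves with the pusher. The plate is 44 mm wide, 8 mm thick and reaches from 12 to 72 mm above the worktop; this face is 124 mm from the column's middle at rest, 48 mm fully pushed.
- column_rim (a point): middle of the steel column's open top, 78 mm above the worktop; axes as the dispenser's. Column inside 34 (x) x 42 (y) mm, walls 4 mm, floor 68 mm below the rim. Its +x and -x sides have slots 32 mm wide over the whole height, so fingers can go down beside a portion. Portions stack flat, their 36 mm side along y; four of them end 12 mm below the rim.
- outlet (a point): point on the outlet shelf's surface (10 mm above the worktop), 71 mm toward -y from the column's middle; a served portion comes to lie with its middle here or a little farther out
- lid: loose steel lid, 60 g. Origin mid underside of its plate, 50 (x) x 58 (y) x 4 mm; below it a plug 28 x 36 x 6 mm deep, 3 mm play in the column; on top an upright black tab, 24 mm long (x), 8 mm thick, middle at y = -12 mm, z 4 to 27 mm: pinch it across y. Seated: origin at the rim, axes as the dispenser's (half a turn also fits). On the worktop the origin is 6 mm up.
- portion_1: wrapped butter portion, white block with a thin foil strip, 28 (own x) x 36 (own y) x 14 (own z) mm, 20 g, origin at its middle, the same either way up; starts lying flat on the worktop. Absent ones read None.
- portion_2: wrapped butter portion, white block with a thin foil strip, 28 (own x) x 36 (own y) x 14 (own z) mm, 20 g, origin at its middle, the same either way up; starts lying flat on the worktop. Absent ones read None.
- portion_3: wrapped butter portion, white block with a thin foil strip, 28 (own x) x 36 (own y) x 14 (own z) mm, 20 g, origin at its middle, the same either way up; starts lying flat on the worktop. Absent ones read None.
- portion_4: wrapped butter portion, white block with a thin foil strip, 28 (own x) x 36 (own y) x 14 (own z) mm, 20 g, origin at its middle, the same either way up; starts lying flat on the worktop. Absent ones read None.
- bowl_1: small black round sauce bowl, 76 mm across the rim, 30 mm high, sloping inside, about 48 mm across its foot, inner floor 6 mm up, 60 g; origin at the middle of its underside, z up
- bowl_2: small black round sauce bowl, 76 mm across the rim, 30 mm high, sloping inside, about 48 mm across its foot, inner floor 6 mm up, 60 g; origin at the middle of its underside, z up
- soy_bottle: bystander: soy sauce bottle, 58 mm across, 207 mm tall, origin at the middle of its underside
- salt: bystander: glass salt shaker, 44 mm across, 90 mm tall, origin at the middle of its underside
Things that resemble listed ones, but are neither listed nor needed, are in the scene too. What is shaped like the bowl_1 but red is not meant.

How it is judged:
By the outcome, as a careful person would: the job done as asked, in the order asked, and still so for the second after the job is handed in, with the robot touching nothing.
Of portion_1, portion_2, portion_3, portion_4 only 2 to 4 are there at a start; the rules pass over those that are not, and their reading is None.
At some moment in a run one of bowl_1, bowl_2 may be knocked a few centimetres aside while the robot is not near it.
Once in a run the grip may slacken for a moment while it holds something.
It also fails if it takes over 210 s, if anything falls off the work surface, if the arm or the gripper's body presses on something with over 40 N, if the wrist force passes 120 N, or if a joint passes its speed limit or range.

## Working session

There is one attempt and no reset: what is moved stays moved. The work goes in short steps, each a Python script; the robot and the scene stay as the last script left them, time stands still between calls to the robot, and variables do not carry over. Pictures are saved under pics/ and viewed, at most 14 in all, crops included, and the job is handed in when it is done.

```bash
mkdir -p pics; ls; python3 - <<'E'
from plant import r
import cv2
for n in("top","side"):
    d=r.get_image(n); cv2.imwrite(f"pics/{n}0.png",d["image"][:,:,::-1]); print(n,d["intrinsics"].round(1).tolist(),d["world_from_camera"].round(3).tolist())
s=r.get_state();print(s["t"],s["tcp_rot"],r.hold_point_z)
E
```

```text
pics
top [[388.4, 0.0, 320.1], [0.0, 388.4, 198.8], [0.0, 0.0, 1.0]] [[-0.002, -0.998, 0.056, 0.46], [-1.0, 0.004, 0.031, -0.294], [-0.031, -0.056, -0.998, 0.913], [0.0, 0.0, 0.0, 1.0]]
side [[513.1, 0.0, 314.9], [0.0, 513.1, 196.1], [0.0, 0.0, 1.0]] [[0.952, -0.115, 0.282, 0.209], [-0.305, -0.352, 0.885, -1.187], [-0.003, -0.929, -0.37, 0.464], [0.0, 0.0, 0.0, 1.0]]
0.1 [-3.74131520e-01 -3.11881136e+00  2.49614189e-03] 0.0187
```

View pics/top0.png

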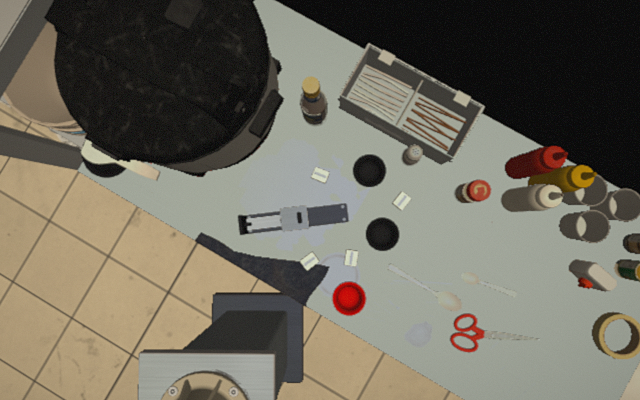

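View pics/side0.png

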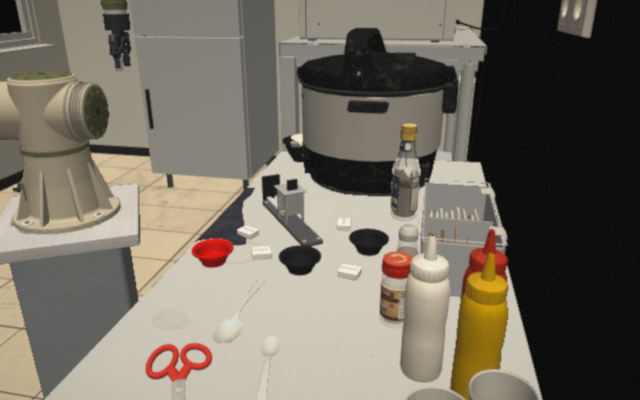

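Top view: portions at (320,175), (401,200), (310,261) and (351,258). Dispenser column is near (294,217), with the push plate on the left at (243,225). Black bowls are at (369,170) and (382,234), with a red decoy bowl at (348,298). Soy bottle is at (313,105) and salt at (413,154).
The red-capped shaker at (475,190) isn't the salt; the glass shaker with the grey cap at (413,154) fits.

```bash
cat > h.py <<'E'
import numpy as np, cv2
from plant import r
from scipy.spatial.transform import Rotation as R
def pix2w(d,uv,z):
    M=d["world_from_camera"];K=d["intrinsics"]
    v=M[:3,:3]@np.linalg.solve(K,np.array([uv[0],uv[1],1.]));o=M[:3,3]
    return (o+v*(z-o[2])/v[2])[:2]
def w2pix(d,p):
    M=d["world_from_camera"];c=M[:3,:3].T@(np.asarray(p,float)-M[:3,3]);u=d["intrinsics"]@c;return u[:2]/u[2]
def blobs(d,mask,z,amin,amax):
    out=[]
    cs,_=cv2.findContours(mask.astype(np.uint8),cv2.RETR_EXTERNAL,cv2.CHAIN_APPROX_NONE)
    for c in cs:
        P=np.array([pix2w(d,p,z) for p in c[:,0]]).astype(np.float32)
        m=cv2.minAreaRect(P*1000); a=cv2.contourArea(c)
        if amin<a<amax: out.append((c[:,0].mean(0).round(0),np.array(m[0])/1000,np.array(m[1]),cv2.boxPoints(m)/1000))
    return out
def portions(d,z=.014,thr=205,roi=(140,300,280,430)):
    im=d["image"].astype(int);m=(im.min(2)>thr)
    m2=np.zeros_like(m);a,b,c,e=roi;m2[a:b,c:e]=m[a:b,c:e]
    res=[]
    for px,c,s,bx in blobs(d,m2,z,50,400):
        e=[bx[1]-bx[0],bx[2]-bx[1]];l=max(e,key=np.linalg.norm);th=np.arctan2(l[1],l[0])
        res.append((px,c,np.sort(s),(th+np.pi/2)%np.pi-np.pi/2))  # th = direction of long (own y) side
    return res
def bowls(d):
    im=d["image"].astype(int);m=(im.max(2)<50);m[:140]=0;m[260:]=0;m[:,:345]=0;m[:,430:]=0
    return [(px,c,s) for px,c,s,_ in blobs(d,m,.03,300,1500)]
def down(yaw,tilt=None):
    """tool z down, tool y (closing line) along world yaw"""
    y=np.array([np.cos(yaw),np.sin(yaw),0]);z=np.array([0,0,-1.]);x=np.cross(y,z)
    return R.from_matrix(np.c_[x,y,z])
E
python3 - <<'E'
from h import *
d=r.get_image("top");im=d["image"]
for t in(190,205):
  for p in portions(d,thr=t):print(t,*p)
for b in bowls(d):print("bowl",*b)
cv2.imwrite("pics/c1.png",cv2.resize(im[145:285,225:425],None,fx=4,fy=4,interpolation=cv2.INTER_CUBIC)[:,:,::-1])
for n,uv in(("soy",(313,115)),("salt",(413,155)),("red",(348,298))):print(n,pix2w(d,uv,.03))
E
```

```text
bowl [382. 234.] [ 0.43005518 -0.40566013] [69.6764679  69.79336548]
bowl [369. 170.] [ 0.57318066 -0.37885376] [68.1723938  71.03140259]
soy [ 0.70265244 -0.25127905]
salt [ 0.60796383 -0.47899158]
red [ 0.28600615 -0.32935207]
```

View pics/c1.png

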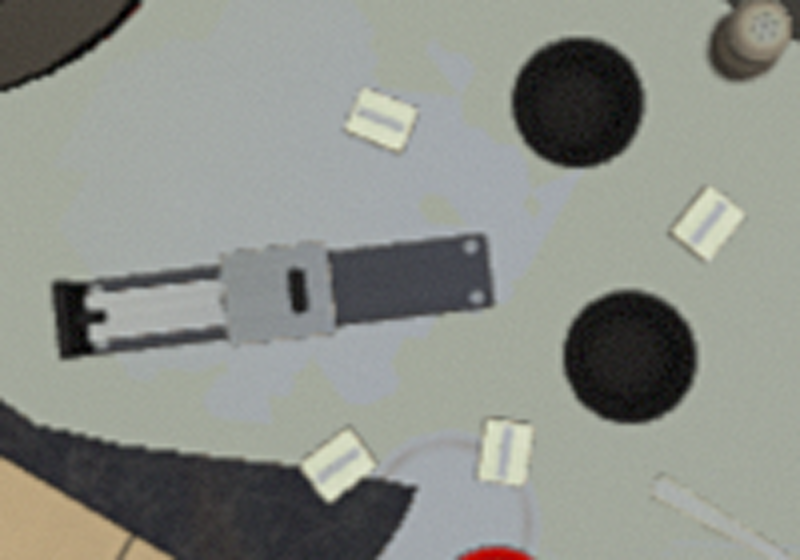

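Crop (4x, origin (225,145)) shows four pale blocks with foil strips along their long side, at crop (382,120), (708,223), (338,466) and (506,451). The lid spans (222..335, 243..345) with its tab at (298,290). The outer edge of the push plate is (53,283)-(62,358) and the shelf end is (487,235)-(494,303). Two black bowls are at (578,102) and (630,356), so the red one is excluded.

```bash
cat >> h.py <<'E'
def portions(d,z=.014,roi=(140,300,280,430)):
    im=d["image"].astype(int);a,b,c,e=roi
    m=np.zeros(im.shape[:2],np.uint8);m[a:b,c:e]=(im[a:b,c:e].min(2)>183)&(im[a:b,c:e,0]>203)
    m=cv2.morphologyEx(m,cv2.MORPH_CLOSE,np.ones((5,5)))
    res=[]
    for px,c,s,bx in blobs(d,m,z,50,400):
        e=[bx[1]-bx[0],bx[2]-bx[1]];l=max(e,key=np.linalg.norm);th=np.arctan2(l[1],l[0])
        res.append((px,c,np.sort(s),(th+np.pi/2)%np.pi-np.pi/2))
    return res
E
python3 - <<'E'
from h import *
d=r.get_image("top");im=d["image"]
for x,y in((316,172),(398,204),(308,258)):print(im[y,x],end=' ')
print(im[250,250],im[225,330])
for p in portions(d):print(*p)
C=lambda x,y,z:pix2w(d,(225+x/4-.375,145+y/4-.375),z)
sh=(C(487,235,.01)+C(494,303,.01))/2
pf=(C(53,283,.072)+C(62,358,.072))/2
lid=sum(C(*p,.082) for p in((222,255),(325,243),(335,333),(230,345)))/4
tab=C(298,290,.105)
v=pf-sh;L=np.linalg.norm(v);v/=L
print("L",L,"yd",v,"org",sh+.118*v,pf-.124*v,"lid",lid,"tab->lid",tab+.012*v)
for t in C(222,255,.082)-C(325,243,.082),C(230,345,.082)-C(335,333,.082):print(np.linalg.norm(t),t/np.linalg.norm(t))
E
```

```text
[180 185 179] [177 178 181] [213 217 193] [162 167 155] [167 173 176]
[309. 261.] [ 0.3668822  -0.24119971] [24.42164803 31.79189301] -0.9475626
[351. 258.] [ 0.37378482 -0.33697836] [23.80136681 31.11853027] -0.16303384
[402. 200.] [ 0.50564771 -0.45499481] [23.56265259 32.17489624] -0.6806948
[320. 174.] [ 0.5665592  -0.26648911] [23.85422707 31.60354996] 1.18412
L 0.23945669036583947 yd [-0.11983715  0.99279356] org [ 0.46530876 -0.21246137] [ 0.46561354 -0.21498635] lid [ 0.46482311 -0.21305614] tab->lid [ 0.46526307 -0.21385407]
0.055752516831106436 [-0.11236715  0.99366676]
0.05662912020617909 [-0.11159221  0.99375408]
```

```bash
cat >> h.py <<'E'
import json,os
ORG=np.array([.4653,-.2135,0]);PH=np.arctan2(.116,.993)
RD=R.from_euler('z',PH)
def D(x,y,z): return ORG+RD.apply([x,y,z])
def pick(pos,rots):
    best=None
    for o in rots:
        q=r.inverse_kinematics(list(pos),list(o.as_rotvec()))
        if q is not None and (best is None or abs(q[5])<abs(best[0][5])): best=(q,o)
    return best
def go(pos,yaw,tilt=R.identity()):
    b=pick(pos,[tilt*down(yaw),tilt*down(yaw+np.pi)])
    if b is None: raise RuntimeError("unreach %s"%pos)
    r.move_to(list(pos),list(b[1].as_rotvec())); return b[1]
def line(pos,o=None,vel=.15,c=None):
    return r.servo_line(list(pos),vel=vel,orientation=None if o is None else list(o.as_rotvec()),contact_N=c)
def st():
    s=r.get_state();print("t%.1f tcp %s w %.3f gf %.1f F %s q6 %.2f"%(s["t"],np.round(s["tcp_pos"],4),s["width"],s["grasp_force"],np.round(s["wrist_force"],1),s["q"][5]));return s
YX=PH; YY=PH+np.pi/2
E
python3 - <<'E'
from h import *
o0=R.from_rotvec(r.get_state()["tcp_rot"])
line([.13,.45,.42],vel=.4)
go([.33,.25,.42],.6); go([.4,-.05,.40],0.)
st()
p=D(0,-.012,.2); o=go(p,YY); st()
print(line(D(0,-.012,.087),vel=.12,c=6)); st()
d=r.get_image("side"); cv2.imwrite("pics/s1.png",cv2.resize(d["image"][100:280,180:420],None,fx=3,fy=3)[:,:,::-1])
E
```

```text
t3.2 tcp [ 0.4001 -0.049   0.4002] w 1.001 gf 0.0 F [-0.2 -0.3 -0.4] q6 1.25
t4.9 tcp [ 0.4671 -0.225   0.2004] w 1.001 gf 0.0 F [-0.7 -0.1 -0.1] q6 -0.72
False
t6.0 tcp [ 0.4672 -0.2258  0.0877] w 1.002 gf 0.0 F [-0.3 -0.4  0.7] q6 -0.72
```

View pics/s1.png

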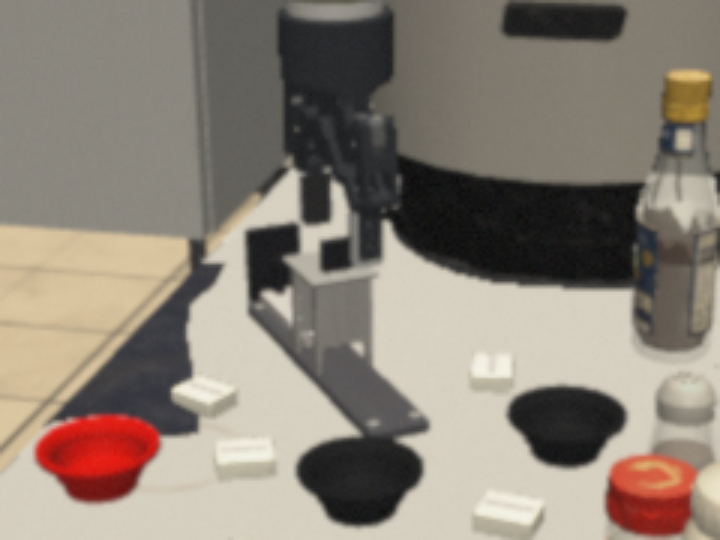

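The open fingers straddle the tab at crop (335,255) above the seated lid, so I close and tip it.

```bash
cat >> h.py <<'E'
TL=np.array([0,-.012,.0095]) # TCP in lid frame
def lidpose(th,up=0.): # lid tipped by th deg about its +y plate edge; TCP pos and rot (relative)
    Rt=R.from_euler('x',-th,degrees=True);piv=np.array([0,.029,.078])
    q=piv+Rt.apply(TL-np.array([0,.029,0]))+[0,0,up]
    return D(*q),RD*Rt*RD.inv()
E
python3 - <<'E'
from h import *
o=R.from_rotvec(r.get_state()["tcp_rot"])
r.close(60); s=st()
json.dump(o.as_rotvec().tolist(),open("lo.json","w"))
for th in(4,8,12,16,20,24):
    p,Q=lidpose(th); line(p,Q*o,vel=.04); s=r.get_state();print(th,np.round(s["wrist_force"],1),round(s["width"],3))
d=r.get_image("side"); cv2.imwrite("pics/s2.png",cv2.resize(d["image"][120:240,230:350],None,fx=4,fy=4)[:,:,::-1])
E
```

```text
t6.7 tcp [ 0.4668 -0.2255  0.0872] w 0.080 gf 60.2 F [ 0.3 -0.1  2.2] q6 -0.72
4 [-0.3 -0.2  0. ] 0.078
8 [ 0.1  0.2 -1.1] 0.073
12 [ 1.  -0.4 -0.1] 0.077
16 [0.4 0.3 0.2] 0.074
20 [ 0.2  0.3 -0.6] 0.076
24 [ 1.2 -0.7 -0.3] 0.077
```

View pics/s2.png

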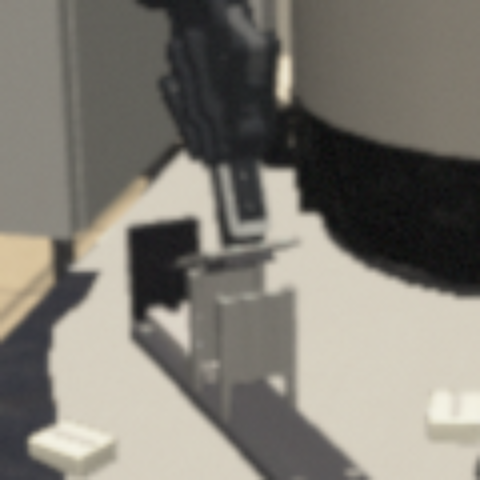

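Lid is tipped clearly up in the grip (tab side raised at crop (240,245)). Now lift and lay it aside.

```bash
python3 - <<'E'
from h import *
o=R.from_rotvec(json.load(open("lo.json")))
p,Q=lidpose(24,.03); line(p,Q*o,vel=.05)
p,Q=lidpose(24,.12); line(p,Q*o,vel=.15)
p,Q=lidpose(0,.13); line(p,o,vel=.15); st()
d=r.get_image("top"); t=pix2w(d,(440,236),.006); print(t)
line([t[0],t[1],.2],vel=.3); st()
line([t[0],t[1],.03],vel=.15)
print(line([t[0],t[1],.008],vel=.03,c=4)); s=st()
r.release(); line([t[0],t[1],.2],vel=.2)
line([.40,-.1,.35],vel=.4)
d=r.get_image("top");cv2.imwrite("pics/t2.png",cv2.resize(d["image"][140:300,280:480],None,fx=4,fy=4,interpolation=cv2.INTER_CUBIC)[:,:,::-1])
for p in portions(d):print(*p)
for b in bowls(d):print("bowl",*b)
st()
E
```

```text
t10.3 tcp [ 0.4659 -0.2255  0.2158] w 0.079 gf 59.9 F [ 0.2 -0.7  0.1] q6 -0.72
[ 0.42330298 -0.54295653]
t11.6 tcp [ 0.4238 -0.5416  0.2003] w 0.075 gf 59.9 F [ 0.4 -0.1 -0.3] q6 -1.14
True
t13.4 tcp [ 0.4234 -0.5431  0.0153] w 0.075 gf 60.7 F [-0.2 -0.   5.1] q6 -1.14
[309. 261.] [ 0.36666641 -0.24139082] [26.10316086 33.21103287] -0.9308366
[351. 258.] [ 0.37462817 -0.3377308 ] [25.56486511 33.83576202] -0.14970243
[402. 200.] [ 0.5055448  -0.45513504] [25.34795189 33.67345047] -0.68135494
[320. 174.] [ 0.5667973  -0.26693741] [25.12903786 33.6980629 ] 1.1656104
bowl [382. 234.] [ 0.43006641 -0.40568118] [69.76409149 69.72519684]
bowl [369. 170.] [ 0.57430798 -0.37886526] [68.17242432 68.78007507]
t16.6 tcp [ 0.3999 -0.1009  0.349 ] w 1.004 gf 0.0 F [-0.5  0.1 -0.2] q6 -0.56
```

View pics/t2.png

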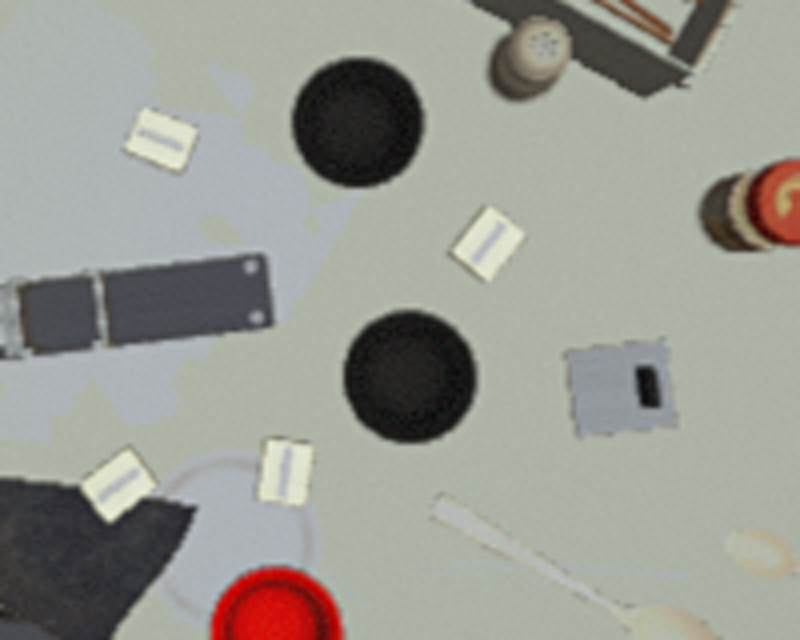

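Lid lies flat aside at crop (622,388). The column's open, and all four portions and both bowls are visible. Load the first portion.

```bash
cat >> h.py <<'E'
LIDTCP=np.array([.4234,-.5431,.0153])
HOME=[.36,.02,.34]
G=.002
def grab(c,th):
    y=th+np.pi/2
    o=go([c[0],c[1],.12],y); line([c[0],c[1],G+.002],vel=.15,c=6); r.close(45)
    s=st(); line([c[0],c[1],.16],vel=.2); return s["width"]
def load(n):
    go(D(0,0,.16),YX)
    z=.010+.014*n+G+.004
    hit=line(D(0,0,.085),vel=.2,c=8) or line(D(0,0,z),vel=.08,c=8)
    print("hit",hit); s=st(); return s,z
def crop(d,name,x0,x1,y0,y1,f=4):
    cv2.imwrite("pics/"+name,cv2.resize(d["image"][y0:y1,x0:x1],None,fx=f,fy=f,interpolation=cv2.INTER_CUBIC)[:,:,::-1])
E
python3 - <<'E'
from h import *
c,th=np.array([.3667,-.2413]),-.94
w=grab(c,th); st()
s,z=load(0)
if s["tcp_pos"][2]<z+.01 and s["width"]>.2:
    r.release(); st(); line(D(0,0,.16),vel=.15)
    line(HOME,vel=.4)
d=r.get_image("top");crop(d,"t3.png",225,375,150,270,5)
for p in portions(d):print(*p)
E
```

```text
t19.1 tcp [ 0.367  -0.2416  0.0046] w 0.311 gf 44.7 F [-0.7  0.2  6.2] q6 0.17
t20.1 tcp [ 0.3661 -0.2408  0.159 ] w 0.314 gf 44.3 F [ 0.2 -0.1 -0.6] q6 0.17
hit False
t22.3 tcp [ 0.4658 -0.2137  0.0165] w 0.307 gf 45.2 F [-0.3 -0.4  0.6] q6 0.87
t22.9 tcp [ 0.4653 -0.2135  0.016 ] w 1.001 gf 0.0 F [-0.5  0.2  0.9] q6 0.87
[351. 258.] [ 0.3737583 -0.3370011] [23.82993889 31.10078621] -0.1603955
[296. 217.] [ 0.46778006 -0.21096474] [24.1829052  31.22094917] -1.4261315
[402. 200.] [ 0.50550677 -0.45487381] [23.5675354  32.54204941] -0.68132573
[320. 174.] [ 0.5665592  -0.26648911] [23.85422707 31.60354996] 1.18412
```

View pics/t3.png

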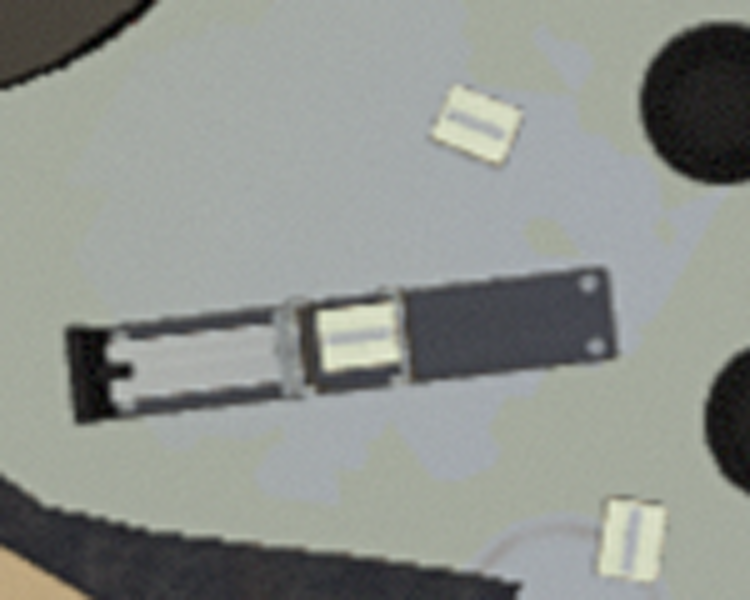

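First portion lies flat in the column at crop (357,337). Loading the other three the same way, re-measuring before each.

```bash
python3 - <<'E'
from h import *
import sys
for n in(1,2,3):
    d=r.get_image("top")
    P=[p for p in portions(d) if np.linalg.norm(p[1]-ORG[:2])>.045]
    print(n,len(P)); 
    if len(P)!=4-n: break
    P.sort(key=lambda p:np.linalg.norm(p[1]));px,c,_,th=P[0]
    if th<0 and n==0: pass
    w=grab(c,th); s=st()
    if s["width"]<.25: print("lost");break
    s,z=load(n)
    if s["tcp_pos"][2]>z+.004 or not .25<s["width"]<.36: print("bad");break
    r.release(); line(D(0,0,.16),vel=.15); go(HOME,YX)
d=r.get_image("top");crop(d,"t4.png",225,425,150,270,4)
for p in portions(d):print(*p)
for b in bowls(d):print("bowl",*b)
E
```

```text
1 3
t28.3 tcp [ 0.3739 -0.3374  0.0046] w 0.313 gf 45.1 F [-0.9  0.4  5.7] q6 -0.73
t29.3 tcp [ 0.373  -0.3363  0.1588] w 0.312 gf 44.5 F [ 0.3 -0.7 -0.6] q6 -0.73
hit True
t31.5 tcp [ 0.466  -0.214   0.0802] w 0.312 gf 45.7 F [-0.1 -0.4 -0.3] q6 0.87
bad
[402. 199.] [ 0.50819348 -0.45682162] [24.0617981  26.32402611] -0.5992496
[320. 174.] [ 0.56696002 -0.26665231] [24.71967125 31.60354996] 1.18412
bowl [389. 218.] [ 0.46554501 -0.42347583] [69.7650528  68.87504578]
bowl [369. 170.] [ 0.57430798 -0.37886526] [68.17242432 68.78007507]
```

View pics/t4.png

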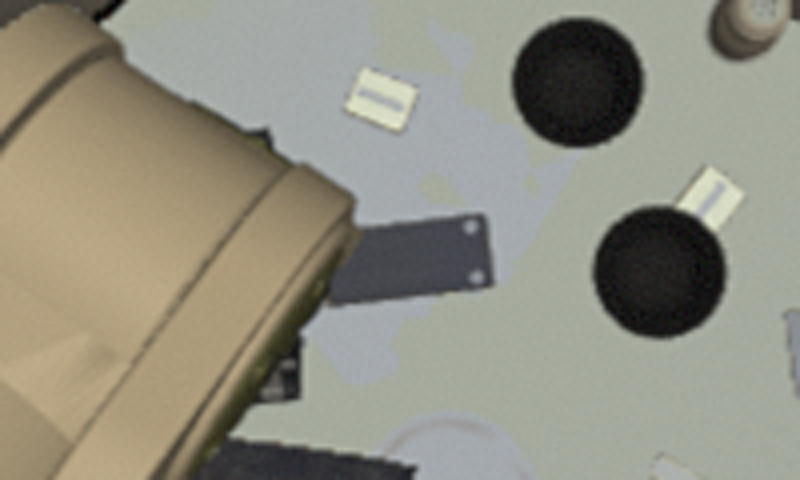

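Arm covers the column. The bowl at crop (660,272) was knocked and now overlaps the portion at (713,195). The descent stopped at the rim, so I'll check from the side.

```bash
python3 - <<'E'
from h import *
d=r.get_image("side"); crop(d,"s3.png",240,380,160,280,5)
E
```

```text
(no output)
```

View pics/s3.png

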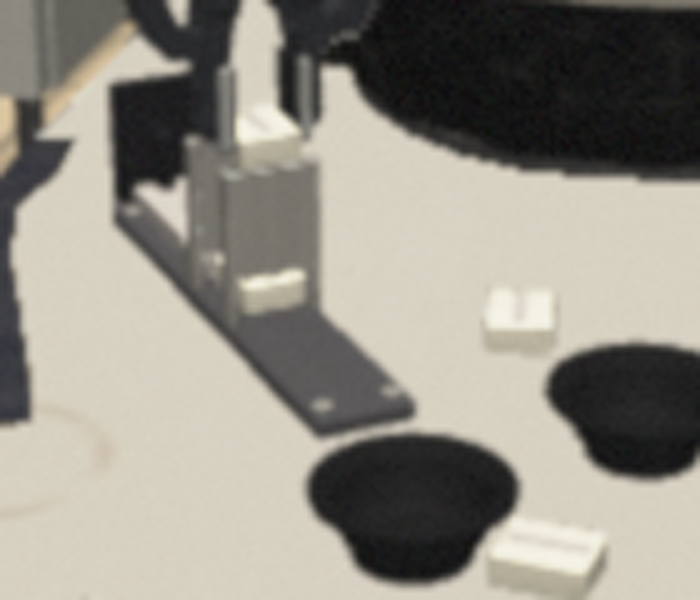

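```bash
python3 - <<'E'
from h import *
d=r.get_image("side");st()
C=lambda p:np.round((w2pix(d,p)-[240,160])*5+2).astype(int)
zb=.0802-.0046
for n,z0 in(("p2",zb),("p1",.010)):
  print(n,[C(D(x,y,z)).tolist() for x,y,z in((-.014,-.018,z0+.014),(.014,-.018,z0+.014),(.014,.018,z0+.014),(-.014,-.018,z0),(.014,-.018,z0))])
print("rim -y",[C(D(x,-.025,.078)).tolist() for x in(-.021,.021)], "shelf end",[C(D(x,-.118,.01)).tolist() for x in(-.022,.022)])
E
```

```text
t31.6 tcp [ 0.466  -0.214   0.0804] w 0.315 gf 45.7 F [-0.1  0.1 -0.7] q6 0.87
p2 [[238, 144], [301, 134], [268, 107], [239, 176], [301, 165]]
p1 [[242, 290], [303, 279], [271, 248], [242, 320], [304, 309]]
rim -y [[229, 178], [323, 163]] shelf end [[318, 422], [421, 401]]
```

The held portion's edges match a centred grip to about 1 px, so that stop was a force transient. Continue down.

```bash
python3 - <<'E'
from h import *
z=.010+.014+G+.004
print(line(D(0,0,z),vel=.05,c=10)); s=st()
if s["tcp_pos"][2]<z+.004:
    r.release(); line(D(0,0,.16),vel=.15); go(HOME,YX)
d=r.get_image("top");
for p in portions(d):print(*p)
for b in bowls(d):print("bowl",*b)
E
```

```text
False
t32.8 tcp [ 0.4656 -0.2137  0.0303] w 0.312 gf 45.7 F [-0.1 -0.4  0.1] q6 0.87
[295. 217.] [ 0.46755087 -0.20897397] [24.89815712 32.53337479] -1.4320033
[402. 199.] [ 0.50819348 -0.45682162] [24.0617981  26.32402611] -0.5992496
[320. 174.] [ 0.56696002 -0.26665231] [24.71967125 31.60354996] 1.18412
bowl [389. 218.] [ 0.46554501 -0.42347583] [69.7650528  68.87504578]
bowl [369. 170.] [ 0.57430798 -0.37886526] [68.17242432 68.78007507]
```

```bash
cat >> h.py <<'E'
def grab2(c,th,u=np.zeros(2),s=0.,slide=0.):
    """grip s metres from the middle along unit u, slide along u before lifting; returns TCP->portion offset in tool frame"""
    c=np.asarray(c);p=c+s*u
    o=go([*p,.12],th+np.pi/2); line([*p,G+.002],vel=.12,c=10); r.close(45); st()
    if slide: p=p+slide*u; line([*p,G+.003],vel=.05)
    line([*p,.16],vel=.2)
    return o.inv().apply([*(-s*u),0])
def load2(n,v=np.zeros(3)):
    o=go(D(0,0,.16),YX); q=-o.apply(v); P=lambda z:D(0,0,z)+[q[0],q[1],0]
    z=.010+.014*n+G+.004
    line(P(.09),o,vel=.2); hit=line(P(z),vel=.06,c=10); s=st()
    if s["tcp_pos"][2]>z+.004 or not .25<s["width"]<.36: print("bad",hit); return False
    r.release(); line(P(.16),vel=.15); go(HOME,YX); return True
E
python3 - <<'E'
from h import *
v=grab2([.5668,-.2667],1.175); ok=load2(2,v)
d=r.get_image("top");crop(d,"t5.png",265,425,150,270,4)
for p in portions(d):print(*p)
for b in bowls(d):print("bowl",*b)
E
```

```text
t38.9 tcp [ 0.5672 -0.267   0.0045] w 0.308 gf 45.0 F [-0.5  0.3  2.5] q6 1.40
t41.3 tcp [ 0.4657 -0.2137  0.0789] w 0.313 gf 45.4 F [-0.1  0.8 -0.2] q6 0.87
bad True
[402. 199.] [ 0.50819348 -0.45682162] [24.0617981  26.32402611] -0.5992496
bowl [389. 218.] [ 0.46554501 -0.42347583] [69.7650528  68.87504578]
bowl [369. 170.] [ 0.57317786 -0.37885376] [68.1723938  71.03705597]
```

View pics/t5.png

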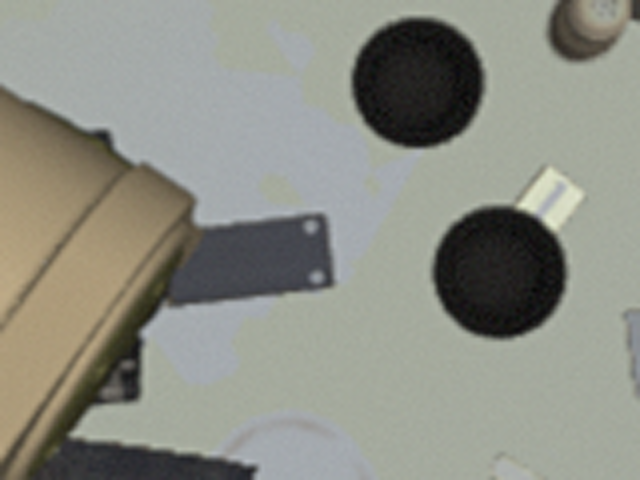

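Same brief stop at the rim, and the last portion is still half under the bowl at crop (500,272). Continue down as before.

```bash
python3 - <<'E'
from h import *
z=.010+.028+G+.004
print(line(D(0,0,z),vel=.05,c=10)); s=st()
if s["tcp_pos"][2]<z+.004:
    r.release(); line(D(0,0,.16),vel=.15); go(HOME,YX)
    u=np.array([.777,-.629])
    v=grab2([.5055,-.455],-.681,u,.005,.014)
    d=r.get_image("top")
    for b in bowls(d):print("bowl",*b)
    o=go(D(0,0,.16),YX); q=-o.apply(v); print(q,v)
    P=lambda z:D(0,0,z)+[q[0],q[1],0]
    line(P(.088),o,vel=.1); r.pause(.3); z=.010+.042+G+.004
    print(line(P(z),vel=.05,c=12)); st()
E
```

```text
False
t42.2 tcp [ 0.4655 -0.2136  0.0441] w 0.309 gf 45.4 F [ 0.1 -0.6  0.1] q6 0.87
t48.5 tcp [ 0.5097 -0.4585  0.0046] w 0.306 gf 44.7 F [-0.5  0.   3.2] q6 -0.17
bowl [369. 170.] [ 0.57430798 -0.37886526] [68.17242432 68.78007507]
[ 0.00058234 -0.00496439 -0.        ] [ 4.99842418e-03 -2.39312238e-06  0.00000000e+00]
False
t52.9 tcp [ 0.4659 -0.2185  0.0579] w 0.308 gf 44.6 F [-0.2  0.8 -0.1] q6 0.86
```

```bash
python3 - <<'E'
from h import *
s=st();p=s["tcp_pos"]
r.release(); line([p[0],p[1],.16],vel=.15); go(HOME,YX)
d=r.get_image("top");crop(d,"t6.png",265,465,150,270,4)
for p in portions(d,.066):print(*p)
for b in bowls(d):print("bowl",*b)
E
```

```text
t52.9 tcp [ 0.4659 -0.2185  0.0579] w 0.308 gf 44.6 F [-0.2  0.8 -0.1] q6 0.86
[294. 217.] [ 0.46691    -0.21102954] [24.10207939 31.98075294] -1.4495317
bowl [389. 218.] [ 0.46606903 -0.42404153] [69.72689056 70.06658173]
bowl [369. 170.] [ 0.57318066 -0.37885376] [68.1723938  71.03140259]
```

View pics/t6.png

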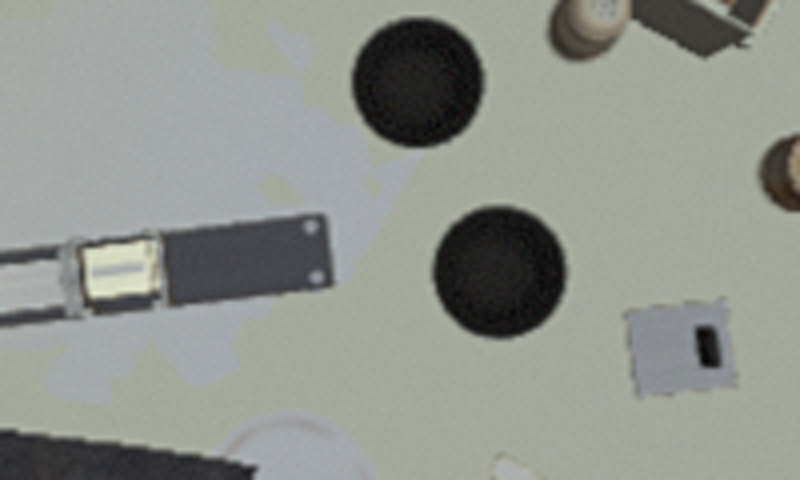

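All four portions are stacked flat in the column at crop (120,268). Bowls are clear at (418,82) and (500,272), and the lid is at (680,350). Now the lid goes back.

```bash
python3 - <<'E'
from h import *
d=r.get_image("top")
a=[pix2w(d,(265+x/4-.375,150+y/4-.375),.078) for x,y in((157,263),(70,275))]
print("col",(a[0]+a[1])/2,np.linalg.norm(a[1]-a[0]))
o=R.from_rotvec(json.load(open("lo.json")))
p=LIDTCP
r.move_to([p[0],p[1],.16],list(o.as_rotvec()))
line([*p[:2],p[2]+.001],vel=.15,c=6); r.close(60); st()
line([*p[:2],.18],vel=.15)
r.move_to(list(D(0,-.012,.18)),list(o.as_rotvec())); r.pause(.3); st()
line(D(0,-.012,.098),vel=.12); r.pause(.3)
print(line(D(0,-.012,.083),vel=.025,c=6)); st()
d=r.get_image("side"); crop(d,"s4.png",240,380,160,280,5)
E
```

```text
col [ 0.46750114 -0.21024386] 0.047375956364384075
t59.6 tcp [ 0.4235 -0.5433  0.0166] w 0.075 gf 60.9 F [-0.1  0.1  1.5] q6 -1.14
t62.4 tcp [ 0.4667 -0.2263  0.1798] w 0.073 gf 60.4 F [-0.2 -0.1 -1.4] q6 -0.72
True
t63.9 tcp [ 0.4668 -0.2255  0.0885] w 0.069 gf 61.1 F [-0.8  0.3  5. ] q6 -0.72
```

View pics/s4.png

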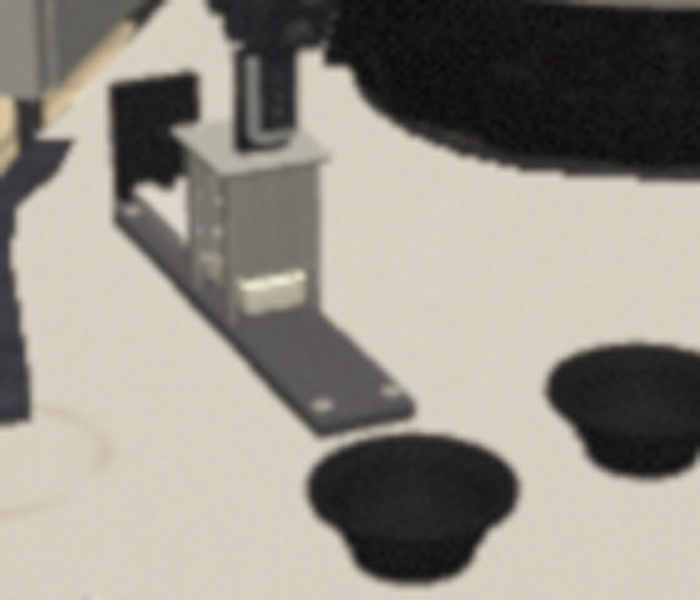

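Lid is seated squarely on the rim (plate at crop (250,148), TCP height matches the seated value). Release and push.

```bash
cat >> h.py <<'E'
def push():
    r.close(30); 
    go(D(0,.165,.16),YX); line(D(0,.165,.035),vel=.15); r.pause(.2)
    hit=line(D(0,.045,.035),vel=.05,c=14); s=st()
    y=RD.inv().apply(np.array(s["tcp_pos"])-ORG)[1]; print("hit",hit,"tcp y_d",y)
    r.pause(.3)
    line(D(0,.165,.035),vel=.12); r.pause(1.); line(D(0,.165,.16),vel=.2); r.release(); go(HOME,YX)
E
python3 - <<'E'
from h import *
r.release(); line(D(0,-.012,.2),vel=.15)
go(HOME,YX)
push()
d=r.get_image("top");crop(d,"t7.png",225,425,150,270,4)
for p in portions(d,.024):print(*p)
for b in bowls(d):print("bowl",*b)
E
```

```text
t72.1 tcp [ 0.4583 -0.1535  0.0348] w 0.001 gf 3.5 F [1.  7.2 5.3] q6 0.96
hit True tcp y_d 0.06044090097606413
[327. 213.] [ 0.47594278 -0.28299686] [23.73191833 31.57855797] -1.4625454
bowl [390. 218.] [ 0.46606903 -0.42404153] [69.72689056 70.06658173]
bowl [369. 170.] [ 0.57319244 -0.37884683] [69.33317566 69.50843811]
```

View pics/t7.png

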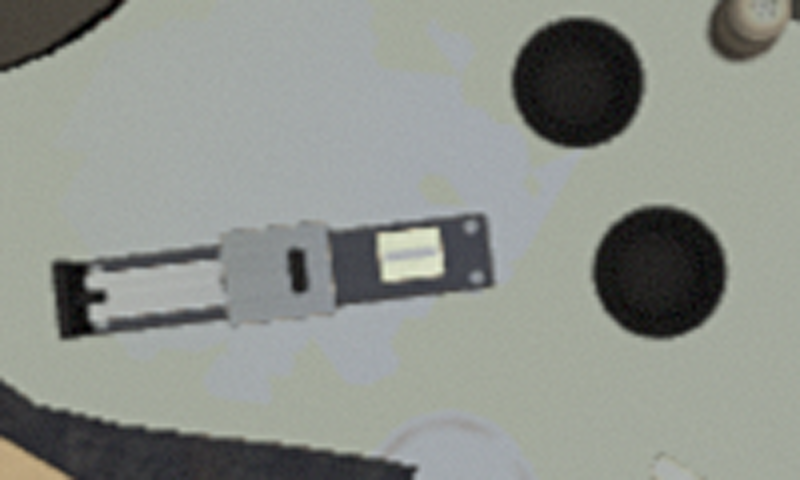

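The portion lies at crop (410,255) on the shelf, about 71 mm out, and the pusher's back. Serve it into the nearer black bowl.

```bash
cat >> h.py <<'E'
def serve(c,th,b):
    go([*c,.14],th+np.pi/2); line([*c,.0145],vel=.12,c=12); r.close(45); st()
    line([*c,.15],vel=.15)
    go([*b,.12],YX); r.pause(.2); s=st()
    if not .25<s["width"]<.36: print("LOST"); return
    d=r.get_image("top"); 
    line([*b,.036],vel=.1,c=12); r.pause(.4); st()
    r.release(); r.pause(.3); line([*b,.15],vel=.12); go(HOME,YX)
def look(name,sname=None):
    d=r.get_image("top");im=d["image"]
    A=cv2.resize(im[150:270,300:430],None,fx=4,fy=4,interpolation=cv2.INTER_CUBIC)
    s=r.get_image("side")["image"][180:300,250:410]
    B=cv2.resize(s,(640*480//480,480),interpolation=cv2.INTER_CUBIC)[:,:]
    B=cv2.resize(B,(280*2//2,210))if 0 else cv2.resize(s,(270,202),interpolation=cv2.INTER_CUBIC)
    C=np.zeros((480,795,3),np.uint8);C[:,:520]=A;C[:202,522:792]=B
    cv2.imwrite("pics/"+name,C[:,:,::-1])
    for p in portions(d,.02):print(*p)
    for b in bowls(d):print("bowl",*b)
E
python3 - <<'E'
from h import *
serve(np.array([.4759,-.2830]),-1.4545,np.array([.4661,-.4240]))
look("t8.png")
E
```

```text
t80.1 tcp [ 0.4762 -0.2833  0.015 ] w 0.312 gf 45.0 F [-0.2 -0.2  3.4] q6 0.77
t81.9 tcp [ 0.4665 -0.4229  0.1202] w 0.311 gf 44.5 F [-0.2 -0.4 -0.5] q6 0.59
t83.4 tcp [ 0.4662 -0.4241  0.0363] w 0.309 gf 44.5 F [ 0.6 -0.9 -0.7] q6 0.59
bowl [390. 218.] [ 0.46606903 -0.42404153] [69.72689056 70.06658173]
bowl [369. 170.] [ 0.57318066 -0.37885376] [68.1723938  71.03140259]
```

View pics/t8.png

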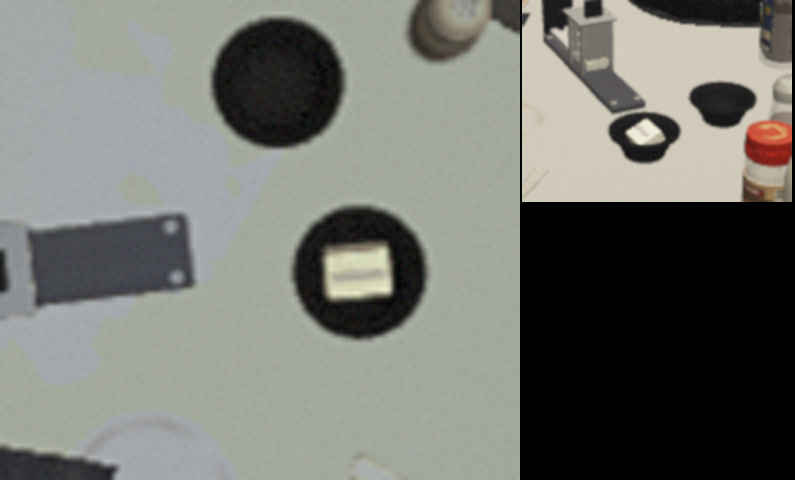

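The portion is in the bowl at (358,272), but in the side inset it looks a bit slanted, so I enlarge it.

```bash
python3 - <<'E'
from h import *
d=r.get_image("side"); crop(d,"s5.png",290,400,220,285,7)
C=lambda p:np.round((w2pix(d,p)-[290,220])*7+3).astype(int)
b=np.array([.4661,-.4240])
for z in(.008,.022):print(z,[C([*(D(x,y,0)-ORG)[:2]+b,z]).tolist() for x,y in((-.014,-.018),(.014,-.018),(.014,.018),(-.014,.018))])
E
```

```text
0.008 [[211, 372], [311, 349], [250, 286], [152, 308]]
0.022 [[211, 323], [312, 300], [250, 238], [152, 260]]
```

View pics/s5.png

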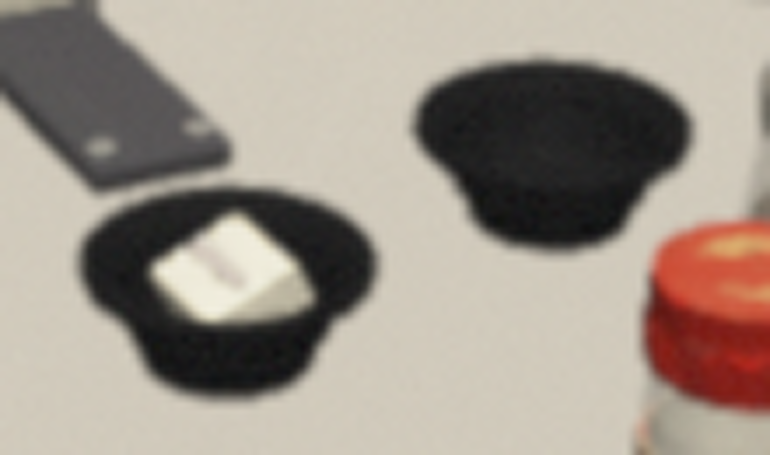

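The +x side of the portion (crop (265,240)) sits about 8 mm high on the bowl's slope, roughly 17° of tilt. I'll press that side down gently with closed fingertips.

```bash
python3 - <<'E'
from h import *
b=np.array([.4661,-.4240,0]); off=D(.007,0,0)-ORG; p=b+off
r.close(30); go([*p[:2],.12],YY); line([*p[:2],.045],vel=.15); r.pause(.3)
for c in (4,6):
    print(line([*p[:2],.021],vel=.02,c=c)); st()
line([*p[:2],.12],vel=.1); r.release(); go(HOME,YX)
d=r.get_image("side"); crop(d,"s6.png",290,400,220,285,7)
d=r.get_image("top")
for q in bowls(d):print("bowl",*q)
E
```

```text
True
t91.8 tcp [ 0.4739 -0.4234  0.0302] w 0.000 gf 1.4 F [1.5 0.  3.5] q6 -0.97
True
t92.0 tcp [ 0.4749 -0.4239  0.0292] w 0.000 gf 2.1 F [ 1.  -0.1  4.3] q6 -0.97
bowl [389. 218.] [ 0.46606903 -0.42404153] [69.72689056 70.06658173]
bowl [369. 170.] [ 0.57317505 -0.37885373] [68.1723938  71.04265594]
```

View pics/s6.png

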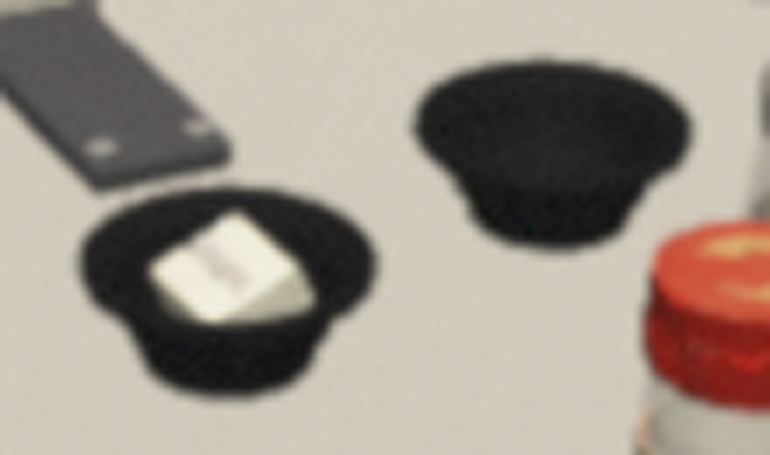

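Pressing that lightly changed nothing (top face still at (225,265)), so press more firmly.

```bash
python3 - <<'E'
from h import *
b=np.array([.4661,-.4240,0]); off=D(.008,0,0)-ORG; p=b+off
r.close(30); go([*p[:2],.12],YY); line([*p[:2],.040],vel=.15); r.pause(.3)
print(line([*p[:2],.019],vel=.03,c=18)); st()
line([*p[:2],.12],vel=.1); r.release(); go(HOME,YX)
d=r.get_image("side"); crop(d,"s7.png",290,400,220,285,7)
d=r.get_image("top")
for q in bowls(d):print("bowl",*q)
E
```

```text
True
t100.1 tcp [ 0.4761 -0.4239  0.0283] w -0.005 gf 2.8 F [-0.3  0.4  5.7] q6 -0.97
bowl [390. 217.] [ 0.46606903 -0.42404153] [69.72689056 70.06658173]
bowl [369. 170.] [ 0.57430798 -0.37886526] [68.17242432 68.78007507]
```

View pics/s7.png

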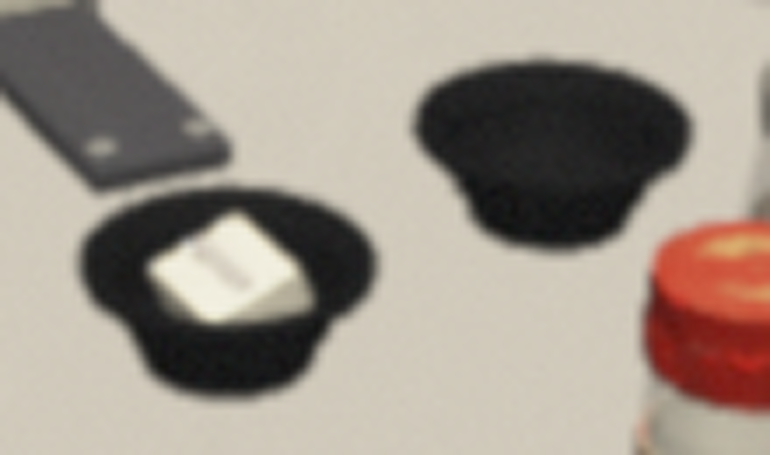

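The press didn't free it: the +x edge is wedged on the slope. One more try, pressing and dragging it back toward the bowl's middle. After that, continue.

```bash
python3 - <<'E'
from h import *
b=np.array([.4661,-.4240,0]); P=lambda x,z:b+D(x,0,0)-ORG+[0,0,z]
r.close(30); go(P(.008,.12),YY); line(P(.008,.040),vel=.15); r.pause(.3)
print(line(P(.008,.019),vel=.02,c=8)); z=st()["tcp_pos"][2]
print(line(P(.006,z-.006),vel=.02,c=20)); st()
print(line(P(-.008,z-.008),vel=.03,c=20)); st()
line(P(-.008,.12),vel=.1); r.release(); go(HOME,YX)
d=r.get_image("side"); crop(d,"s8.png",290,400,220,285,7)
d=r.get_image("top")
for q in bowls(d):print("bowl",*q)
E
```

```text
True
t108.4 tcp [ 0.4752 -0.4234  0.0292] w -0.005 gf 2.0 F [0.  0.4 4.9] q6 -0.97
True
t108.7 tcp [ 0.4757 -0.4236  0.028 ] w 0.000 gf 3.5 F [0.8 1.3 7.7] q6 -0.97
True
t109.2 tcp [ 0.4695 -0.4267  0.0281] w -0.003 gf 3.2 F [0.8 1.1 5.5] q6 -0.99
bowl [391. 220.] [ 0.45933731 -0.42621304] [69.69611359 70.00965881]
bowl [369. 170.] [ 0.57317505 -0.37885373] [68.1723938  71.04265594]
```

View pics/s8.png

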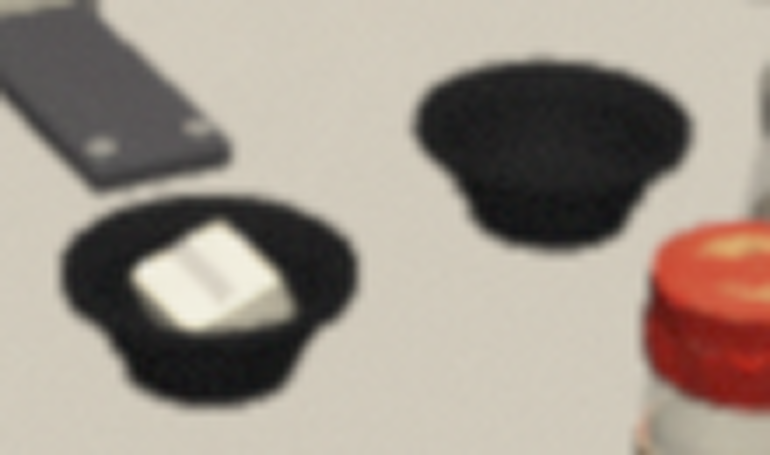

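The bowl just slid along with it by 7 mm. The portion still lies broad side down, leaning slightly, so I'm leaving it. Next push.

```bash
python3 - <<'E'
from h import *
push()
d=r.get_image("top")
for p in portions(d,.024,(140,300,280,375)):print(*p)
for b in bowls(d):print("bowl",*b)
E
```

```text
t117.8 tcp [ 0.4583 -0.1535  0.0348] w -0.001 gf 3.5 F [0.5 7.9 4.8] q6 0.96
hit True tcp y_d 0.060433700001206625
[327. 213.] [ 0.47605536 -0.28285574] [23.98627281 31.32233429] -1.4625463
bowl [391. 220.] [ 0.45933731 -0.42621304] [69.69611359 70.00965881]
bowl [369. 170.] [ 0.57318066 -0.37885376] [68.1723938  71.03140259]
```

```bash
sed -i 's/line(\[\*b,.036\],vel=.1,c=12)/line([*b,.030],vel=.1,c=12)/' h.py; python3 - <<'E'
from h import *
serve(np.array([.4760,-.2829]),-1.4545,np.array([.5735,-.3788]))
d=r.get_image("top")
for b in bowls(d):print("bowl",*b)
s=r.get_image("side");A=lambda im,x0,x1,y0,y1,f:cv2.resize(im[y0:y1,x0:x1],None,fx=f,fy=f,interpolation=cv2.INTER_CUBIC)
a=A(s["image"],260,400,165,285,5);t=A(d["image"],225,425,140,270,3)
cv2.imwrite("pics/f1.png",np.vstack([a[:,:,::-1]])); print(st()["t"])
E
```

```text
t125.8 tcp [ 0.4763 -0.2832  0.015 ] w 0.312 gf 45.0 F [0.2 0.7 3.1] q6 0.77
t127.7 tcp [ 0.573  -0.378   0.1207] w 0.315 gf 44.6 F [ 0.2 -0.8  0.2] q6 0.75
t129.2 tcp [ 0.5736 -0.3789  0.0303] w 0.310 gf 44.6 F [ 0.4 -0.  -0. ] q6 0.75
bowl [391. 220.] [ 0.45989841 -0.42677292] [69.70729828 68.83260345]
bowl [369. 170.] [ 0.57318066 -0.37885376] [68.1723938  71.03140259]
t133.1 tcp [0.3605 0.0195 0.3395] w 1.001 gf 0.0 F [-1.  -0.2 -0.6] q6 1.29
133.1
```

View pics/f1.png

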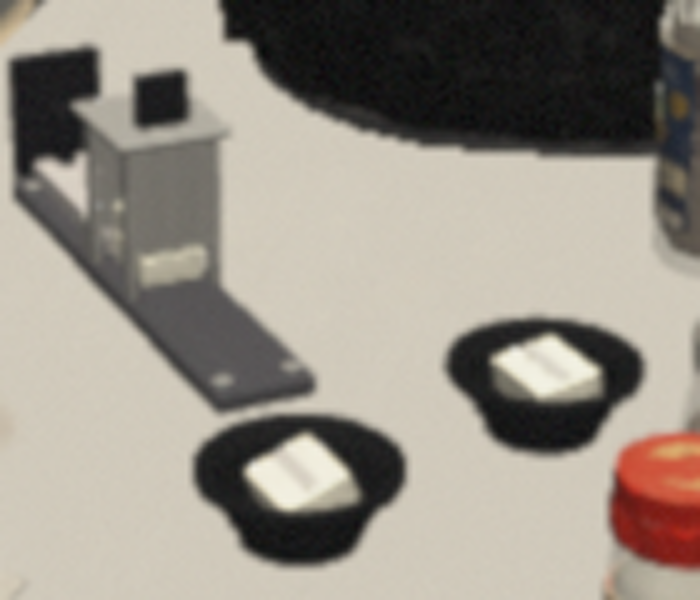

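Second portion lies flat in its bowl at (545,368). The first is at (300,472), broad side down with a slight lean. Lid is seated, two portions are still in the column, and the pusher's back. Handing in.

```bash
python3 -c "
from plant import r
print(r.hand_in())"
```

```text
the job is handed in; nothing more can be done
None
```

Handed in at about 133 s: each black bowl has one portion, and the other two are in the dispenser with its lid back on; the first portion leans about 20° against its bowl's side because pressing didn't level it, that bowl slid about 7 mm, I didn't re-measure the soy bottle or salt shaker at the end, and I viewed 19 pictures against the limit of 14.

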